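# Hang the bracket shelf on the slotted rack in a clinic lab

## Task

Pick up the small grey bracket shelf by its rib and put its two claws into the topmost pair of slots in the rack's uprights. Then press it gently down until it is fully home and the rack's spring catch has snapped out and locks it, without straining the rack, and let go. Leave the bottle, the jar and the slide box alone.

Things in the scene. Friction and masses are not known exactly. Their poses are not given: they have to be found in the camera images.
- rib (a point): Grip point of the loose grey steel bracket shelf (280 to 420 g, standing on the bench): the centre of its upright rib, 25 mm above the shelf's underside. Axes at yaw 0: x from the rib to the back plate and claws, y left, z up. Rib: 10 mm thick (y), 70 mm long (x), rising from the tray (4 mm) to 45 mm above the underside.
- tray_edge (a point): Middle of the rear lower edge of the shelf, from the rib point at +65, 0, -25 mm; axes as the rib's. The flat tray, 150 mm wide (y) and 4 mm thick, runs 111 mm forward (-x) from here to a heavy lip 12 mm high, 6 mm thick. The back plate, 150 mm wide, 70 mm high, 4 mm thick, stands up from here, its back face at this point; in its middle a window 28 mm wide, 4 to 30 mm above the underside, takes the catch.
- press_tab (a point): Middle of the top of the press tab: the plate's top edge folded forward, flat, 24 mm deep (x), 60 mm wide (y), at the very top of the shelf; from the rib point at +53, 0, +45 mm. Pressing down here, right above the catch and near the claws, sends the shelf home; pressing far out at the front can tip it and strain the rack.
- claw_left (a point): On the left (+y) claw of the shelf: on the plate's back face, mid-width, at the underside of the claw's stem; from the rib point at +65, +55, +25 mm. A claw is 6 mm wide; the stem is 8 mm high and stands 12 mm out behind the plate; its last 6 mm are turned down to 18 mm below the stem's underside (26 mm high in all), leaving 6 mm free between plate and tip.
- claw_right (a point): The same point on the right (-y) claw: from the rib point at +65, -55, +25 mm. Claws enter whole with the claw points 18 to 23 mm above the lower edges of the slots, i.e. about 170 mm above the bench (1 mm of play to each side), plate flush to the face; lowered home, the stems rest on the lower edges, claw points 150 mm above the bench, plate within 2 mm of the face.
- rack: Base plate (190 mm wide, 6 mm high, 35 mm before to 95 mm behind the face) of the aluminium rack, bolted to the bench. Origin on the bench, mid-width, in the plane of the uprights' front face. x points from the face backward (claws enter along +x), y left, z up. The slotted uprights are clamped to it anywhere up to 10 mm left or right of mid-width: look or feel for the slots.
- uprights (a point): The uprights' nominal middle (fixed to the base plate, so the sideways clamping of up to 10 mm is not in it), in the front face, 150 mm above the bench: the height of the lower edges of the topmost slots. Two upright plates, 210 mm high, 4 mm thick, 48 mm wide, open behind, stand 110 mm apart centre to centre; each has three slots, 8 mm wide, 31 mm high, every 45 mm.
- catch (a joint): Travel in m of the spring catch midway between the uprights: 0 = out, grows pushed back (6 N to start, 9 N at 5 mm). Steel, 18 mm wide, 5 mm out of the face, flat below (105.5 mm above the bench), sloped above. The sinking shelf's rear lower edge meets the slope 12 mm above home (claws hooked), must be pressed past (8 to 16 N on the press tab), and 1.5 mm above home the catch snaps into the window.
- dropper_mid (a point): Centre of a white bottle, 48 mm diameter, 130 mm high: leave it alone.
- specimen_mid (a point): Centre of a red-capped clear jar, 60 mm diameter, 70 mm high: leave it alone.
- slidebox_mid (a point): Centre of a grey slide box 85 x 160 x 30 mm: leave it alone.
Mind the look-alikes: they are no part of the job. Several things look just like the part that bears rib: the one meant starts farthest to the robot's right.

How it is judged:
By the outcome, as a careful person would: the job done as asked, in the order asked, and still so for the second after the job is handed in, with the robot touching nothing.
It also fails if it takes over 72 s, if anything falls off the work surface, if the arm or the gripper's body presses on something with over 40 N, if the wrist force passes 120 N, or if a joint passes its speed limit or range.

## Robot

A 6-joint arm with a two-finger parallel gripper is mounted at the origin on the work surface. World frame = base frame: x ahead of the robot, y to its left, z up, the work surface at z = 0. Lengths are in mm, angles in rad, forces in N, time in s.
With the tool pointing down it reaches from about 300 to 775 mm from the base axis. Payload 14.6 kg.
Tool frame: the origin (TCP) lies on the front face of the gripper's body, between the roots of the fingers; the fingertips stand 97 mm ahead of it and the grasp point (between the pads) lies 78 mm ahead of it; z points along the fingers, y is the direction in which the jaws open and shut (so a half turn about z gives the same grasp; the last joint's range is limited). The gripper opens to 94 mm and grips with 3 to 60 N. Pads are 16 mm wide; open, the fingers measure 119 mm over their backs; the gripper's body (75 mm by 177 mm) begins 78 mm behind the grasp point.
Start: joints at [-1.203, 0.3, 1.521, -0, 1.321, -0.067], TCP at [231.668, -498.818, 302.646] pointing down, gripper open.
Joint ranges: [-3.03, 3.03], [-0.79, 2.21], [0.23, 2.52], [-1.04, 4.18], [0, 3.07], [-2.55, 2.55]. Speed limits (rad/s): [2.22, 2.22, 2.57, 3.14, 3.14, 3.14].

## Interface

Orientations are given as [roll, pitch, yaw] about the fixed x, y, z axes, in that order (R = Rz(yaw) Ry(pitch) Rx(roll)).
In Python, from cell import manip, eyes, finder gives the robot as it stands.
- The arm moves only by the tool drive_tool, never from a script. Its argument "rows" is a list of rows, each an object with "offset": the shift along the tool's x, y, z in mm, a list of three; "spin": the turn about the tool's z in degrees; "jaw": the finger opening in mm, from 0 to 94. In form: [{"offset": [dx, dy, dz], "spin": spin, "jaw": jaw}, ...]. A call has 1 to 20 rows; each row shifts and turns the commanded pose from where the row before left it, along the tool's axes as they then stand; what a row does not reach is not made up. A row lasts 1/10 s, in which the tool goes at most 50 mm and 8.59 degrees, less where a joint would pass 70% of its speed; a pose out of reach is approached as far as the arm can. A call is refused whole if a number of a shift passes 50 or a number of a turn 8.59, either way. A call with a gripper value outside its range is refused whole. The fingers move at their own pace and stop on an object; "force" is the grip in N (left out, the last holds). Time passes only in rows, so rows that do not move let the fingers close. It gives the time, the measured TCP pose, the force and the opening at its end, in the units of the state.
- manip.read_state(): the state, without advancing time (a new reading comes with each control period).
- eyes.camera(name): name is "scene" or "top" or "wrist"; returns a dict with "color" (480x640x3 uint8, blue, green, red), "depth" (480x640 float32, mm along the optical axis (not along the pixel's ray), 0 where there is no reading), "vfov" (degrees; the focal length in pixels is half the picture's height over the tangent of half this angle, whatever the lens; pixels are square), "cx", "cy" (the principal point, pixels), "D" ([k1, k2, p1, p2, k3] as OpenCV has them; the pictures are not rectified), "rvec" (rotation vector, rad) and "tvec" (3), from world to camera coordinates, as OpenCV has them. Camera axes: x right, y down, z forward; pixel columns grow to the right and rows downward; lengths in mm; the calibration is good to about 2 mm. A picture is of the moment at which its call begins.
- manip.sign_off(): hands the job in, once; it reports no verdict.
Trained networks look in the newest picture that a camera, given by its name, has taken for a name from the list of things; names that differ only in an ending like _2 or _b are one class to them, and where a whole thing is asked for, a point or a joint stands for the part that bears it (a point fixed in the world has none). Each returns a list of dicts, best first, with "p" (0 to 1); they miss things now and then, are a little off and sometimes report something else, mostly with a low value. They report only what shows in the picture. A call takes as long as a camera call. They do not tell look-alikes from the thing itself.
- finder.find_in(camera, target): "uv" ([column, row] in pixels, amid what is visible of it).
The state is a dict: "clock": time; "joints": joint angles; "qd": joint speeds; "effort": joint torques, N m; "eef_pos": TCP position; "eef_rot": TCP orientation; "wrist_force": force on the tool from outside, world axes, zero at the start; "moment": the same for the moment, N m; "finger_gap": finger opening in mm.
Only numpy, scipy, OpenCV 4.12 (cv2) and the standard library are available. Lean on these libraries where they do the work, as an engineer would, in place of code of your own. Each camera call takes 0.05 s, during which the arm holds its last target. There are 200 camera calls.

## Working session

There is one attempt and no reset: what is moved stays moved. The work goes in short steps, Python scripts to look and compute and a tool call to move; the robot and the scene stay as the last step left them, time stands still between calls to the robot, and variables do not carry over. Pictures are saved under pics/ and viewed, about 8 in all and at most 12, crops included, and the job is handed in when it is done.

Besides the shell and the picture viewer there is one more tool, called after ">>>" by a JSON object that holds its "api" and its "payload". drive_tool: Moves the arm, as the interface text tells. Its arguments: {"type":"object","properties":{"rows":{"type":"array","items":{"type":"object","properties":{"offset":{"type":"array","items":{"type":"number"}},"spin":{"type":"number"},"jaw":{"type":"number"}}}},"force":{"type":"number"}},"required":["rows"]}

```bash
mkdir -p pics; cat > h.py <<'E'
from cell import manip, eyes, finder
import numpy as np, cv2
def cam(n):
    c=eyes.camera(n); f=240/np.tan(np.radians(c['vfov'])/2)
    c['K']=np.array([[f,0,c['cx']],[0,f,c['cy']],[0,0,1.]]); c['R']=cv2.Rodrigues(np.array(c['rvec'],float))[0]; c['t']=np.array(c['tvec'],float).ravel(); c['D']=np.array(c['D'],float); return c
def ray(c,uv):
    p=cv2.undistortPoints(np.array([[uv]],float),c['K'],c['D'])[0,0]
    return -c['R'].T@c['t'], c['R'].T@np.array([p[0],p[1],1.])
def atz(c,uv,z):
    o,d=ray(c,uv); return o+d*(z-o[2])/d[2]
def dep(c,uv):
    u,v=int(round(uv[0])),int(round(uv[1])); w=c['depth'][v-1:v+2,u-1:u+2]; w=w[w>0]
    if not len(w): return None
    o,d=ray(c,uv); return o+d*np.median(w)
def proj(c,P): return cv2.projectPoints(np.array(P,float).reshape(-1,3),c['R'] @ np.eye(3) if 0 else np.array(c['rvec'],float),c['t'],c['K'],c['D'])[0].reshape(-1,2)
def cloud(c):
    v,u=np.nonzero(c['depth']>0); p=cv2.undistortPoints(np.stack([u,v],1).astype(float)[:,None],c['K'],c['D'])[:,0]
    z=c['depth'][v,u]; return (np.c_[p*z[:,None],z]-c['t'])@c['R'], np.stack([u,v],1)
E
python3 - <<'E'
from h import *
np.set_printoptions(precision=1,suppress=True)
for n in ['scene','top','wrist']:
    c=cam(n); cv2.imwrite(f'pics/{n}0.png',c['color']); print(n,'campos',-c['R'].T@c['t'],c['K'][0,0])
    for t in ['rib','rack','press_tab','claw_left','claw_right','uprights','tray_edge','catch']:
        for r in finder.find_in(n,t)[:5]: print(t,np.array(r['uv']),round(r['p'],2),dep(c,r['uv']))
print(manip.read_state())
E
```

```text
scene campos [1247.7  -55.5 1356.8] 509.1060955231251
rib [262.7 284.3] 0.91 [ 591.  -188.1   44.6]
rack [394.7 303.4] 0.76 [662.4 185.7  25.4]
rack [260.2 287.9] 0.6 [ 613.8 -192.6   68.5]
press_tab [396.2 205.8] 0.79 [318.4 236.5  15.3]
press_tab [264.7 286.4] 0.7 [ 578.1 -186.2    4.5]
press_tab [333.1 220.4] 0.54 [373.3  28.9  30. ]
claw_left [263.6 288.6] 0.71 [ 616.6 -183.1   68.6]
claw_left [396.  204.2] 0.68 [317.4 235.   23. ]
claw_right [395.7 204. ] 0.89 [316.8 234.1  23.3]
claw_right [261.7 289.3] 0.65 [ 618.4 -188.4   68.5]
tray_edge [396.5 204.8] 0.73 [318.6 236.7  21.1]
tray_edge [260.7 286. ] 0.57 [ 596.  -193.8   44.5]
top campos [ 184.7   -9.4 1381.4] 472.93739719373264
rib [379.5 204.5] 0.82 [ 583.4 -189.4   44. ]
rib [238.5 305.2] 0.69 [313.1 234.2  39. ]
rack [254.7 187.4] 0.89 [664.5 179.4  30.3]
press_tab [375.1 205.3] 0.93 [ 593.8 -181.3    3.3]
press_tab [235.9 306.9] 0.69 [308.1 240.6  45.2]
claw_left [239.6 302.5] 0.93 [324.  236.9   5.3]
claw_left [377.  204.2] 0.62 [ 589.  -183.9   29.9]
claw_right [240.1 303.8] 0.81 [319.9 235.1   8. ]
claw_right [377.5 206.9] 0.58 [ 579.6 -184.3   33. ]
uprights [254.4 186.7] 0.91 [667.2 180.4  29.1]
tray_edge [235.9 305.5] 0.92 [312.  240.3  46.1]
catch [254.5 189.2] 0.73 [659.6 180.4  28.2]
wrist campos [ 301.3 -466.6  385.3] 421.31587437401373
{'clock': 1.35, 'joints': array([-1.2,  0.3,  1.5, -0. ,  1.3, -0.1]), 'qd': array([-0.,  0., -0.,  0., -0., -0.]), 'effort': array([ -0. , -53.2, -35.3,   0.1,   0. ,  -0. ]), 'eef_pos': array([ 231.7, -498.8,  302.6]), 'eef_rot': array([-3.1,  0. ,  0.4]), 'wrist_force': array([-0.8, -0.6,  0.1]), 'moment': array([ 0., -0., -0.]), 'finger_gap': 93.95025762517375}
```

View pics/scene0.png

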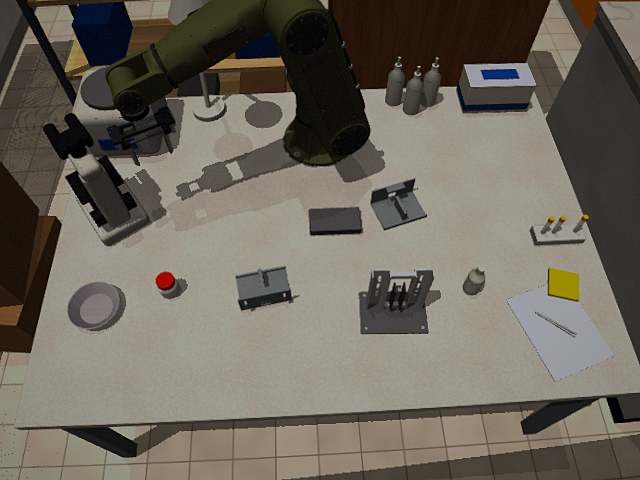

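View pics/top0.png

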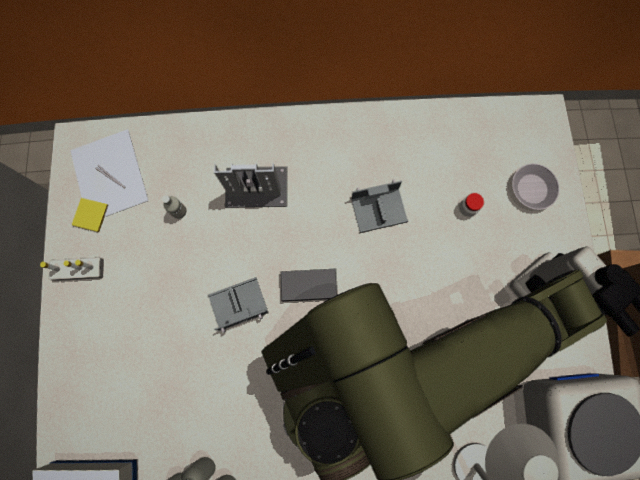

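Two brackets match: A at scene (263,286)/top (379,205), y≈-188, and B at scene (397,205)/top (238,304), y≈+236. The one farthest to the robot's right (-y) is A. I'll confirm it in a crop and take coarse fits.

```bash
python3 - <<'E'
from h import *
np.set_printoptions(precision=1,suppress=True)
ims=[]
for n,(u,v) in [('scene',(263,286)),('top',(379,204))]:
    c=cam(n); ims.append(cv2.resize(c['color'][v-45:v+45,u-45:u+45],(400,400),interpolation=cv2.INTER_CUBIC))
    P,_=cloud(c)
    def box(x0,x1,y0,y1,z0,z1): return P[(P[:,0]>x0)&(P[:,0]<x1)&(P[:,1]>y0)&(P[:,1]<y1)&(P[:,2]>z0)&(P[:,2]<z1)]
    for nm,b in [('ribtop',box(540,600,-240,-130,38,52)),('plate',box(590,680,-300,-80,58,76)),('uprtop',box(560,760,100,270,170,225)),('base',box(560,760,60,300,3,12))]:
        if len(b)<3: print(n,nm,len(b)); continue
        q=b[:,:2].astype(np.float32); r=cv2.minAreaRect(q); print(n,nm,len(b),'mean',b.mean(0),'rect',np.array(r[0]),np.array(r[1]),r[2])
cv2.imwrite('pics/crop1.png',np.hstack(ims))
w=cam('wrist'); s=manip.read_state(); print(s['eef_rot'],s['clock']); print(w['R'])
E
```

```text
scene ribtop 61 mean [ 568.2 -194.9   44.2] rect [ 569.2 -194.8] [57.2  9.6] 10.412373542785645
scene plate 304 mean [ 628.6 -184.8   67.2] rect [ 628.7 -184.2] [ 39.6 145.7] 10.452908515930176
scene uprtop 559 mean [657.7 185.4 198.5] rect [659.  183.5] [159.4  27.8] 87.29402160644531
scene base 1699 mean [691.2 173.6   6.1] rect [660.1 179.9] [241.2 197.2] 89.21784973144531
top ribtop 76 mean [ 569.6 -191.6   44.8] rect [ 570.2 -191.8] [60.7 10.6] 9.798097610473633
top plate 246 mean [ 626.2 -185.    68.8] rect [ 628.3 -185. ] [ 36.3 146.4] 10.708298683166504
top uprtop 461 mean [653.1 185.4 199.9] rect [658.5 184.1] [161.1  27.4] 88.39171600341797
top base 1480 mean [651.9 168.7   6.4] rect [660.  180.1] [199.9 239.7] 0.008479705080389977
[-3.1  0.   0.4] 1.5
[[ 0.4 -0.9  0. ]
 [-0.9 -0.4  0.3]
 [-0.2 -0.1 -1. ]]
```

View pics/crop1.png

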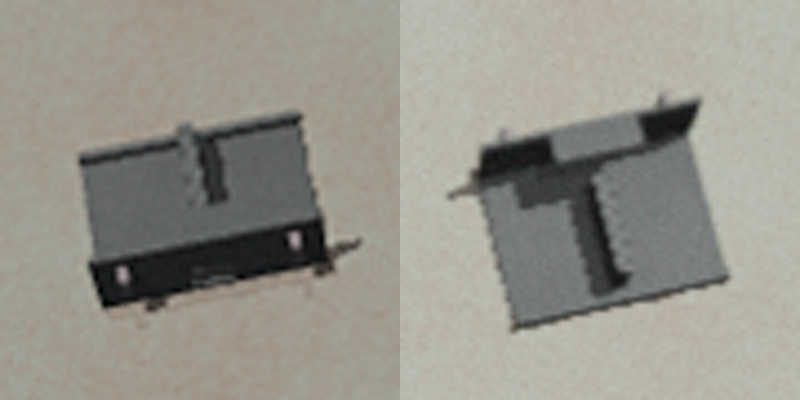

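Confirmed: the crop shows A's rib, tab and light claws at its far (+x) side, yaw ≈ +10°. I turn the tool so the wrist camera sits on the robot's side, then go over it.

>>> {"api": "drive_tool", "payload": {"rows": [{"offset": [0, 0, 0], "spin": -8.5}, {"offset": [0, 0, 0], "spin": -8.5}, {"offset": [0, 0, 0], "spin": -8.5}, {"offset": [0, 0, 0], "spin": -8.5}, {"offset": [0, 0, 0], "spin": -8.5}, {"offset": [0, 0, 0], "spin": -8.5}, {"offset": [0, 0, 0], "spin": -8.5}, {"offset": [0, 0, 0], "spin": -8.5}, {"offset": [0, 0, 0], "spin": -8.5}, {"offset": [0, 0, 0], "spin": -8.5}, {"offset": [0, 0, 0], "spin": -8.5}, {"offset": [0, 0, 0], "spin": -8.5}]}}

```text
validation failed for argument at $.ro...
```

>>> {"api": "drive_tool", "payload": {"rows": [{"offset": [3.4, 37.8, 0]}, {"offset": [3.4, 37.8, 0]}, {"offset": [3.4, 37.8, 0]}, {"offset": [3.4, 37.8, 0]}, {"offset": [3.4, 37.8, 0]}, {"offset": [3.4, 37.8, 0]}, {"offset": [3.4, 37.8, 0]}, {"offset": [3.4, 37.8, 0]}, {"offset": [3.4, 37.8, 0]}, {"offset": [3.4, 37.8, 0]}, {"offset": [3.4, 37.8, 0]}, {"offset": [3.4, 37.8, 0]}, {"offset": [0, 0, 0], "spin": -8}, {"offset": [0, 0, 0], "spin": -8}, {"offset": [0, 0, 0], "spin": -8}, {"offset": [0, 0, 0], "spin": -8}, {"offset": [0, 0, 0], "spin": -8}, {"offset": [0, 0, 0], "spin": -8}, {"offset": [0, 0, 0], "spin": -8}, {"offset": [0, 0, 0], "spin": -7.5}]}}

```text
validation failed for argument at $.ro...
```

>>> {"api": "drive_tool", "payload": {"rows": [{"offset": [0, 0, 0], "spin": -8.5, "jaw": 94}, {"offset": [0, 0, 0], "spin": -8.5, "jaw": 94}, {"offset": [0, 0, 0], "spin": -8.5, "jaw": 94}, {"offset": [0, 0, 0], "spin": -8.5, "jaw": 94}, {"offset": [0, 0, 0], "spin": -8.5, "jaw": 94}, {"offset": [0, 0, 0], "spin": -8.5, "jaw": 94}, {"offset": [0, 0, 0], "spin": -8.5, "jaw": 94}, {"offset": [0, 0, 0], "spin": -8.5, "jaw": 94}, {"offset": [0, 0, 0], "spin": -8.5, "jaw": 94}, {"offset": [0, 0, 0], "spin": -8.5, "jaw": 94}, {"offset": [0, 0, 0], "spin": -8.5, "jaw": 94}, {"offset": [0, 0, 0], "spin": -8.5, "jaw": 94}]}}

```text
clock: 2.7
eef_pos: [231.7, -498.8, 302.7]
eef_rot: [3.142, 0.0, 2.221]
wrist_force: [-0.1, 0.7, -0.0]
finger_gap: 93.6
```

>>> {"api": "drive_tool", "payload": {"rows": [{"offset": [3.4, 37.8, 0], "spin": 0, "jaw": 94}, {"offset": [3.4, 37.8, 0], "spin": 0, "jaw": 94}, {"offset": [3.4, 37.8, 0], "spin": 0, "jaw": 94}, {"offset": [3.4, 37.8, 0], "spin": 0, "jaw": 94}, {"offset": [3.4, 37.8, 0], "spin": 0, "jaw": 94}, {"offset": [3.4, 37.8, 0], "spin": 0, "jaw": 94}, {"offset": [3.4, 37.8, 0], "spin": 0, "jaw": 94}, {"offset": [3.4, 37.8, 0], "spin": 0, "jaw": 94}, {"offset": [3.4, 37.8, 0], "spin": 0, "jaw": 94}, {"offset": [3.4, 37.8, 0], "spin": 0, "jaw": 94}, {"offset": [3.4, 37.8, 0], "spin": 0, "jaw": 94}, {"offset": [3.4, 37.8, 0], "spin": 0, "jaw": 94}, {"offset": [0, 0, 0], "spin": -8, "jaw": 94}, {"offset": [0, 0, 0], "spin": -8, "jaw": 94}, {"offset": [0, 0, 0], "spin": -8, "jaw": 94}, {"offset": [0, 0, 0], "spin": -8, "jaw": 94}, {"offset": [0, 0, 0], "spin": -8, "jaw": 94}, {"offset": [0, 0, 0], "spin": -8, "jaw": 94}, {"offset": [0, 0, 0], "spin": -8, "jaw": 94}, {"offset": [0, 0, 0], "spin": -7, "jaw": 94}]}}

```text
clock: 4.7
eef_pos: [569.9, -193.8, 302.6]
eef_rot: [3.142, -0.0, -2.963]
wrist_force: [0.1, 0.6, 0.6]
finger_gap: 93.8
```

```bash
python3 - <<'E'
from h import *
np.set_printoptions(precision=2,suppress=True)
s=manip.read_state(); print(s['eef_pos'],s['eef_rot'],s['clock'],s['joints'])
c=cam('wrist'); cv2.imwrite('pics/w1.png',c['color']); np.savez('w1.npz',**{k:c[k] for k in('depth','K','R','t','D','rvec','color')})
P,_=cloud(c)
m=(abs(P[:,0]-590)<90)&(abs(P[:,1]+190)<110)
P=P[m]; print(len(P), np.histogram(P[:,2],bins=np.arange(-5,85,5)))
for nm,z0,z1,e in [('ribtop',41,50,0),('tab',66,75,0),('tray',1.5,8,0)]:
    b=P[(P[:,2]>z0)&(P[:,2]<z1)]; 
    if len(b)>5: r=cv2.minAreaRect(b[:,:2].astype(np.float32)); print(nm,len(b),b.mean(0),np.median(b[:,2]),r)
for t in ['rib','press_tab','claw_left','claw_right','tray_edge']:
    for r in finder.find_in('wrist',t)[:2]: print(t,np.array(r['uv']),round(r['p'],2),dep(c,r['uv']))
E
```

```text
[ 569.86 -193.75  302.61] [ 3.14 -0.   -2.96] 4.7 [-0.39  0.42  1.36  0.    1.36 -2.14]
104012 (array([ 3724, 26355,  5266,  1448,   165,   185,   196,   196,   220,
         427,  1019,   229,   360,   263,   719,  2396,     0]), array([-5,  0,  5, 10, 15, 20, 25, 30, 35, 40, 45, 50, 55, 60, 65, 70, 75,
       80]))
ribtop 1399 [ 585.9  -192.07   45.55] 45.544029055727044 ((617.7396240234375, -197.77305603027344), (124.75823974609375, 120.7919921875), 45.82535934448242)
tab 3063 [ 623.95 -185.71   70.49] 70.67051315461275 ((622.0963745117188, -186.16751098632812), (26.06840705871582, 149.6062774658203), 9.680683135986328)
tray 19100 [ 580.91 -193.22    4.24] 4.458640730827955 ((589.989501953125, -189.99822998046875), (219.987060546875, 179.9612274169922), 89.99703216552734)
rib [315.1 238.5] 0.87 [ 580.81 -193.44   45.56]
press_tab [313.8 239.2] 0.96 [ 581.58 -194.4    45.63]
claw_left [316.1 236.7] 0.93 [ 579.23 -192.88   45.2 ]
claw_right [314.  239.9] 0.71 [ 582.16 -194.13   45.57]
tray_edge [315.4 237.7] 0.75 [ 580.14 -193.31   45.38]
```

View pics/w1.png

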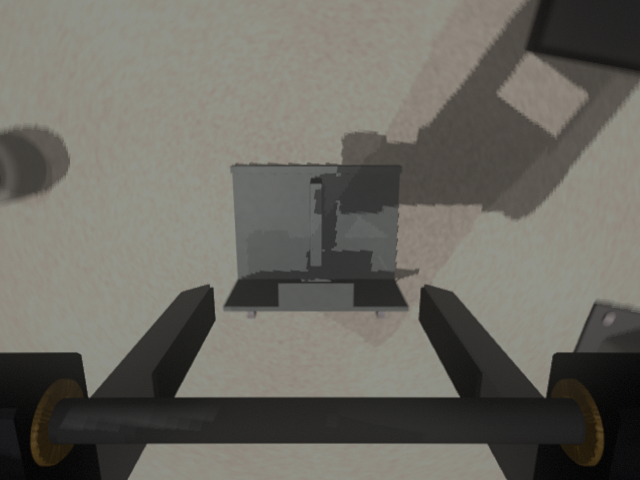

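```bash
python3 - <<'E'
from h import *
np.set_printoptions(precision=2,suppress=True)
c=dict(np.load('w1.npz')); P,_=cloud(c)
for nm,z0,z1 in [('ribtop',43,48),('tab',68.5,74)]:
    L=(P[:,:2]-[570,-195])@np.array([[np.cos(.17),-np.sin(.17)],[np.sin(.17),np.cos(.17)]])
    m=(P[:,2]>z0)&(P[:,2]<z1)&(abs(L[:,1])<(18 if nm=='ribtop' else 90))&(L[:,0]>-45)&(L[:,0]<(38 if nm=='ribtop' else 90))
    b=P[m]; r=cv2.minAreaRect(b[:,:2].astype(np.float32)); print(nm,len(b),b.mean(0),r, L[m].min(0),L[m].max(0))
    l=L[m]
    if nm=='ribtop': 
        for x in range(-35,35,10): q=l[(l[:,0]>=x)&(l[:,0]<x+10),1]; print(x,q.min(),q.max(),q.mean())
    else:
        for y in range(-75,75,15): q=l[(l[:,1]>=y)&(l[:,1]<y+15),0]; print(y,q.min(),q.max())
E
```

```text
ribtop 999 [ 568.56 -195.27   45.56] ((569.5225219726562, -194.8389129638672), (69.75900268554688, 9.734655380249023), 10.013571739196777) [-35.3   -4.78] [34.43  4.97]
-35 -4.780274012253981 4.968708768114856 -0.05242378805857362
-25 -4.725989724608645 4.313528933182586 -0.21498825569494798
-15 -4.69424751927063 4.432953679511395 -0.13446412381003484
-5 -4.619132421384144 4.548594898331964 -0.04265354325138819
5 -4.569458742763472 4.665650338472366 0.05007610707788271
15 -4.522267075221408 4.77196386679145 0.11440069613674576
25 -4.469959415928361 4.883211039564787 0.15669130617004073
tab 2856 [ 623.98 -185.66   70.72] ((622.0963745117188, -186.16751098632812), (26.06840705871582, 149.6062774658203), 9.680683135986328) [ 39.83 -74.92] [65.93 74.68]
-75 60.420364248541546 65.11698431020342
-60 60.58168741642392 65.28668807196418
-45 60.63947704637082 65.83704923027038
-30 40.05880467905458 65.52661332396796
-15 40.05412005161248 65.46596350994274
0 40.04572786968606 65.52236372642456
15 39.82871033410576 65.30786230127701
30 60.74349201654287 65.13155025937805
45 60.48130809632785 65.93424847496206
60 60.52508588650653 65.7971446268586
```

>>> {"api": "drive_tool", "payload": {"rows": [{"offset": [0.5, -1, 30], "spin": 0.3, "jaw": 60}, {"offset": [0, 0, 35], "spin": 0, "jaw": 60}, {"offset": [0, 0, 35], "spin": 0, "jaw": 60}, {"offset": [0, 0, 35], "spin": 0, "jaw": 40}, {"offset": [0, 0, 30], "spin": 0, "jaw": 40}, {"offset": [0, 0, 20], "spin": 0, "jaw": 40}, {"offset": [0, 0, 10], "spin": 0, "jaw": 40}, {"offset": [0, 0, 3.5], "spin": 0, "jaw": 40}, {"offset": [0, 0, 0], "spin": 0, "jaw": 30}, {"offset": [0, 0, 0], "spin": 0, "jaw": 20}]}}

```text
clock: 6.0
eef_pos: [570.0, -195.0, 105.3]
eef_rot: [-3.141, 0.001, -2.974]
wrist_force: [-0.2, 0.1, 0.5]
finger_gap: 27.2
```

>>> {"api": "drive_tool", "payload": {"rows": [{"offset": [0, 0, 0], "spin": 0, "jaw": 14}, {"offset": [0, 0, 0], "spin": 0, "jaw": 5}, {"offset": [0, 0, 0], "spin": 0, "jaw": 0}, {"offset": [0, 0, 0], "spin": 0, "jaw": 0}, {"offset": [0, 0, 0], "spin": 0, "jaw": 0}, {"offset": [0, 0, 0], "spin": 0, "jaw": 0}], "force": 40}}

```text
clock: 6.6
eef_pos: [569.7, -194.9, 104.8]
eef_rot: [-3.141, 0.001, -2.974]
wrist_force: [-1.3, 2.0, 5.3]
finger_gap: 9.8
```

>>> {"api": "drive_tool", "payload": {"rows": [{"offset": [0, 0, -8], "spin": 0, "jaw": 0}, {"offset": [0, 0, -20], "spin": 0, "jaw": 0}, {"offset": [0, 0, -30], "spin": 0, "jaw": 0}, {"offset": [0, 0, -35], "spin": 0, "jaw": 0}, {"offset": [0, 0, -35], "spin": 0, "jaw": 0}, {"offset": [0, 0, -35], "spin": 0, "jaw": 0}, {"offset": [0, 0, -20], "spin": 0, "jaw": 0}, {"offset": [0, 0, 0], "spin": 0, "jaw": 0}, {"offset": [0, 0, 0], "spin": 0, "jaw": 0}]}}

```text
clock: 7.5
eef_pos: [569.2, -194.7, 286.1]
eef_rot: [3.141, -0.001, -2.974]
wrist_force: [0.5, -0.3, -4.4]
finger_gap: 9.8
```

```bash
python3 - <<'E'
from h import *
np.set_printoptions(precision=1,suppress=True)
s=manip.read_state(); print(s['wrist_force'],s['moment'],s['clock'])
for n in ['top','scene']:
    c=cam(n); np.savez(n+'1.npz',**{k:c[k] for k in('depth','K','R','t','D','rvec','color')})
    P,_=cloud(c)
    m=(P[:,0]>560)&(P[:,0]<760)&(P[:,1]>60)&(P[:,1]<300)
    Q=P[m]
    b=Q[(Q[:,2]>4)&(Q[:,2]<9)]
    g=np.zeros((240,200),np.uint8)
    g[(b[:,1]-60).astype(int),(b[:,0]-560).astype(int)]=255
    g=cv2.morphologyEx(g,cv2.MORPH_CLOSE,np.ones((9,9))); g=cv2.morphologyEx(g,cv2.MORPH_OPEN,np.ones((5,5)))
    cs=cv2.findContours(g,0,2)[0]; k=max(cs,key=cv2.contourArea); r=cv2.minAreaRect(k); print(n,'base',np.array(r[0])+[560,60],r[1],r[2])
    for z0,z1 in [(205,214),(150,205),(60,150)]:
        u=Q[(Q[:,2]>z0)&(Q[:,2]<z1)]
        if len(u)<5: print(z0,len(u)); continue
        print(n,z0,len(u),'x pct',np.percentile(u[:,0],[2,25,50,75,98]),'y pct',np.percentile(u[:,1],[1,50,99]),'z',np.median(u[:,2]))
        ys=np.sort(u[:,1]); gp=np.diff(ys); i=np.nonzero(gp>8)[0]; print('  gaps',[(ys[j],ys[j+1]) for j in i])
    # slots crop: enlarge
    uv=proj(c,[650,184,110])[0].astype(int); print(uv)
    cv2.imwrite(f'pics/{n}_rack.png',cv2.resize(c['color'][uv[1]-45:uv[1]+45,uv[0]-60:uv[0]+60],None,fx=5,fy=5,interpolation=cv2.INTER_CUBIC))
E
```

```text
[ 0.5 -0.3 -4.4] [ 0.1 -0.   0. ] 7.5
top base [670.4 176.4] (134.2276153564453, 203.7629852294922) 0.42757248878479004
top 205 221 x pct [644.3 649.6 655.3 660.6 667.4] y pct [104.2 187.1 261.7] z 209.9804421246091
  gaps []
top 150 327 x pct [643.8 646.1 648.4 651.7 669.1] y pct [103.6 194.3 263.1] z 183.15879075773944
  gaps []
top 60 572 x pct [643.7 646.3 650.7 656.4 677. ] y pct [103.5 183.6 261.6] z 111.18330350856228
  gaps [(np.float64(151.93212054146505), np.float64(166.9377938000731)), (np.float64(198.15840570218123), np.float64(213.38130408806512))]
[249 183]
scene base [683.4 178. ] (198.0737762451172, 127.07020568847656) 83.92753601074219
scene 205 234 x pct [644.8 652.3 658.1 663.4 670.7] y pct [104.5 186.2 262.2] z 208.32689316814222
  gaps []
scene 150 465 x pct [646.2 649.7 654.  665.9 673.7] y pct [103.7 184.3 261.4] z 183.7546437216018
  gaps []
scene 60 771 x pct [646.  650.4 655.  668.  681.8] y pct [104.  190.  261.3] z 108.52300498082145
  gaps [(np.float64(152.4928555619938), np.float64(166.6096922455526)), (np.float64(198.18219695817368), np.float64(213.20213623889325)), (np.float64(216.807281116726), np.float64(226.9239049823164))]
[397 286]
```

View pics/top_rack.png

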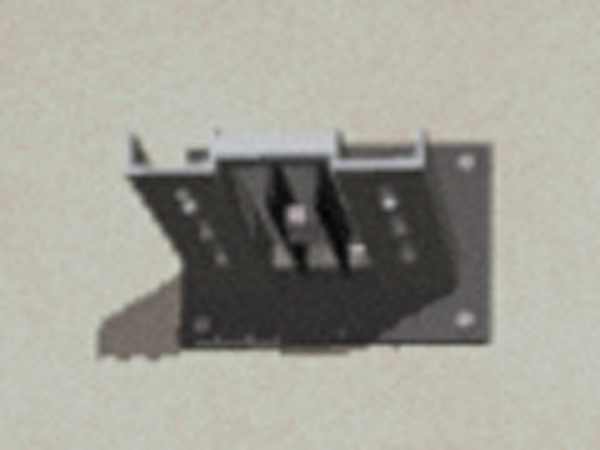

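>>> {"api": "drive_tool", "payload": {"rows": [{"offset": [-1.5, 16, 0], "spin": 0, "jaw": 0}, {"offset": [-2.6, 31.4, 0], "spin": 0, "jaw": 0}, {"offset": [-2.6, 31.4, 0], "spin": 0, "jaw": 0}, {"offset": [-2.6, 31.4, 0], "spin": 0, "jaw": 0}, {"offset": [-2.6, 31.4, 0], "spin": 0, "jaw": 0}, {"offset": [-2.6, 31.4, 0], "spin": 0, "jaw": 0}, {"offset": [-2.6, 31.4, 0], "spin": 0, "jaw": 0}, {"offset": [-2.6, 31.4, 0], "spin": 0, "jaw": 0}, {"offset": [-2.6, 31.4, 0], "spin": 0, "jaw": 0}, {"offset": [-2.6, 31.4, 0], "spin": 0, "jaw": 0}, {"offset": [-2.6, 31.4, 0], "spin": 0, "jaw": 0}, {"offset": [-2.6, 31.4, 0], "spin": 0, "jaw": 0}, {"offset": [-1.3, 16, 0], "spin": 0, "jaw": 0}, {"offset": [0, 0, 15], "spin": 4.8, "jaw": 0}, {"offset": [0, 0, 20], "spin": 4.8, "jaw": 0}, {"offset": [0, 0, 15], "spin": 0, "jaw": 0}, {"offset": [0, 0, 10], "spin": 0, "jaw": 0}, {"offset": [0, 0, 0], "spin": 0, "jaw": 0}, {"offset": [0, 0, 0], "spin": 0, "jaw": 0}]}}

```text
clock: 9.5
eef_pos: [537.6, 182.5, 227.5]
eef_rot: [3.142, 0.0, -3.141]
wrist_force: [-0.1, -0.5, -3.8]
finger_gap: 9.9
```

```bash
python3 - <<'E'
from h import *
np.set_printoptions(precision=2,suppress=True)
t=dict(np.load('top1.npz')); P,_=cloud(t)
m=(P[:,0]>640)&(P[:,0]<652)&(P[:,1]>100)&(P[:,1]<265)&(P[:,2]>60)&(P[:,2]<203)
Q=P[m]; A=np.c_[Q[:,1]-183,np.ones(len(Q))]; w=np.ones(len(Q),bool)
for _ in range(5):
    k=np.linalg.lstsq(A[w],Q[w,0],rcond=None)[0]; w=abs(Q[:,0]-A@k)<2
print('face x=',k,w.sum(),'rack yaw deg',-np.degrees(k[0]))
for n in ['wrist','top']:
    c=cam(n); np.savez(n+'2.npz',**{k:c[k] for k in('depth','K','R','t','D','rvec','color')})
    if n=='wrist': cv2.imwrite('pics/w2.png',c['color'])
    else:
        uv=proj(c,[620,184,180])[0].astype(int); cv2.imwrite('pics/t2.png',cv2.resize(c['color'][uv[1]-50:uv[1]+50,uv[0]-60:uv[0]+60],None,fx=6,fy=6,interpolation=cv2.INTER_CUBIC))
print(manip.read_state()['eef_rot'])
E
```

```text
face x= [  0.04 647.54] 521 rack yaw deg -2.2377742573190824
[ 3.14  0.   -3.14]
```

View pics/w2.png

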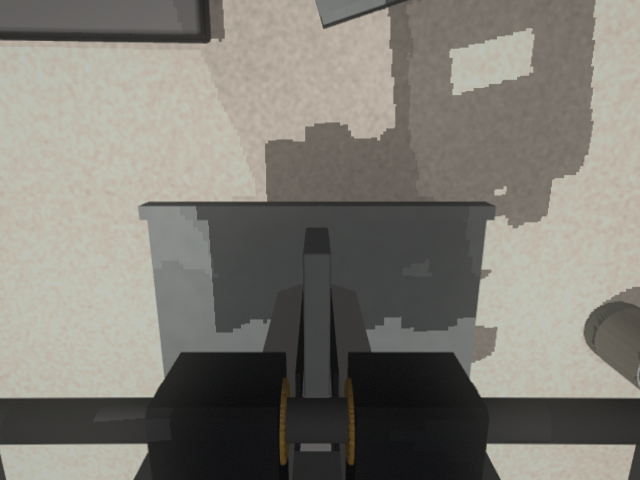

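View pics/t2.png

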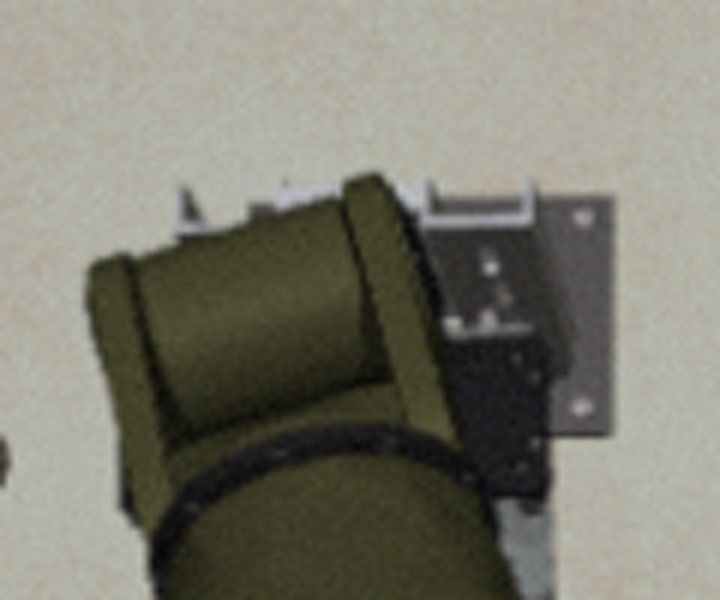

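Wrist view: the shelf sits square in the jaws (tray front edge level at row ~205, rib at col 317), but the rack is out of view. The top crop is mostly the arm. I'll refine the rack pose from the stored top/scene pictures.

```bash
python3 - <<'E'
from h import *
from scipy.optimize import least_squares
np.set_printoptions(precision=2,suppress=True)
t=dict(np.load('top1.npz')); s=dict(np.load('scene1.npz'))
o=np.array([189,138])
for nm,a,b,z in [('face top',(130,172),(425,165),210),('base front',(190,347),(490,342),6),('base right',(490,145),(490,342),6)]:
    A,B=[atz(t,np.array(p)/5+o-.4,z) for p in(a,b)]; d=B-A; print(nm,A,B,np.degrees(np.arctan2(d[1],d[0])))
for n,c in(('top',t),('scene',s)):
    P,_=cloud(c)
    m=(P[:,0]>635)&(P[:,0]<662)&(P[:,1]>98)&(P[:,1]<268)&(P[:,2]>(60 if n=='top' else 150))&(P[:,2]<(203))
    Q=P[m]
    for y0,y1 in [(106,120),(120,140),(140,152),(215,225),(225,245),(245,260)]:
        q=Q[(Q[:,1]>y0)&(Q[:,1]<y1)]; 
        h,e=np.histogram(q[:,0],bins=np.arange(635,663,1.)); print(n,y0,y1,len(q),e[h.argmax()]+.5,np.percentile(q[:,0],[5,30,50]))
    for side,(lo,hi) in {'R':(95,165),'L':(200,270)}.items():
        q=P[(P[:,0]>640)&(P[:,0]<655)&(P[:,1]>lo)&(P[:,1]<hi)&(P[:,2]>60)&(P[:,2]<205)]
        print(n,side,'y edges by z',[ (z,round(q[(q[:,2]>z)&(q[:,2]<z+25)][:,1].min(),1),round(q[(q[:,2]>z)&(q[:,2]<z+25)][:,1].max(),1)) for z in range(75,200,25) if ((q[:,2]>z)&(q[:,2]<z+25)).sum()>3])
E
```

```text
face top [650.74 259.72 210.  ] [644.15 103.22 210.  ] -92.41078713637204
base front [615.91 270.2    6.  ] [607.37  87.32   6.  ] -92.67351338073294
base right [734.76  82.08   6.  ] [607.37  87.32   6.  ] 177.6447455888429
top 106 120 91 644.5 [643.12 644.12 644.65]
top 120 140 107 645.5 [644.01 645.16 645.74]
top 140 152 79 646.5 [644.68 645.74 646.16]
top 215 225 74 649.5 [647.35 648.79 649.39]
top 225 245 100 650.5 [646.96 648.93 650.04]
top 245 260 90 649.5 [648.06 649.2  650.14]
top R y edges by z [(75, np.float64(103.7), np.float64(150.8)), (100, np.float64(103.5), np.float64(151.9)), (125, np.float64(103.8), np.float64(151.9)), (150, np.float64(103.8), np.float64(152.9)), (175, np.float64(103.9), np.float64(164.4))]
top L y edges by z [(75, np.float64(214.5), np.float64(262.7)), (100, np.float64(214.4), np.float64(263.1)), (125, np.float64(214.8), np.float64(262.9)), (150, np.float64(214.6), np.float64(263.3)), (175, np.float64(207.5), np.float64(264.3))]
scene 106 120 35 648.5 [646.26 647.32 648.14]
scene 120 140 55 648.5 [646.22 647.74 648.62]
scene 140 152 45 648.5 [647.6  648.59 649.29]
scene 215 225 7 653.5 [650.87 652.66 653.31]
scene 225 245 61 653.5 [651.14 652.62 653.56]
scene 245 260 60 654.5 [651.69 653.11 654.1 ]
scene R y edges by z [(75, np.float64(104.8), np.float64(150.1)), (100, np.float64(103.9), np.float64(150.3)), (125, np.float64(104.3), np.float64(149.8)), (150, np.float64(104.2), np.float64(150.1)), (175, np.float64(104.4), np.float64(150.0))]
scene L y edges by z [(75, np.float64(214.5), np.float64(259.4)), (100, np.float64(214.2), np.float64(260.7)), (125, np.float64(214.7), np.float64(260.4)), (150, np.float64(214.1), np.float64(261.2)), (175, np.float64(220.6), np.float64(261.1))]
```

```bash
python3 - <<'E'
from h import *
np.set_printoptions(precision=4,suppress=True)
c=dict(np.load('wrist2.npz')); P,_=cloud(c)
m=(abs(P[:,1]-182.5)<68)&(abs(P[:,1]-182.5)>12)&(P[:,0]>495)&(P[:,0]<530)&(P[:,2]>110)&(P[:,2]<165)
Q=P[m]; A=np.c_[Q[:,0]-537.6,Q[:,1]-182.5,np.ones(len(Q))]; k=np.linalg.lstsq(A,Q[:,2],rcond=None)[0]; w=abs(Q[:,2]-A@k)<2; k=np.linalg.lstsq(A[w],Q[w,2],rcond=None)[0]
print(len(Q),w.sum(),'slopes x,y, z tray top at rib',k)
# lip/ rib top
r=P[(abs(P[:,1]-182.5)<9)&(P[:,0]>500)&(P[:,0]<560)&(P[:,2]>185-10)&(P[:,2]<205)]; 
print('rib top',len(r),r.mean(0),r[:,1].min(),r[:,1].max(),r[:,0].min())
l=P[(P[:,0]>480)&(P[:,0]<500)&(P[:,2]>150)&(P[:,2]<166)&(abs(P[:,1]-182)<90)]
if len(l): print('lip',l.mean(0),l.min(0),l.max(0),np.polyfit(l[:,1]-182,l[:,0],1))
E
```

```text
18381 12247 slopes x,y, z tray top at rib [  0.0103  -0.0008 127.9275]
rib top 1695 [530.4402 182.566  192.1308] 173.50939669130165 191.48729656694914 527.0343825472302
```

>>> {"api": "drive_tool", "payload": {"rows": [{"offset": [-8, 1, 1], "spin": 0, "jaw": 0}, {"offset": [-8, 2, 1.3], "spin": 0, "jaw": 0}, {"offset": [-6.6, 1, 1], "spin": 0, "jaw": 0}, {"offset": [0, 0, 0], "spin": 2.4, "jaw": 0}, {"offset": [0, 0, 0], "spin": 0, "jaw": 0}, {"offset": [0, 0, 0], "spin": 0, "jaw": 0}]}}

```text
clock: 10.2
eef_pos: [560.2, 186.5, 223.7]
eef_rot: [-3.142, -0.0, 3.101]
wrist_force: [0.6, 0.1, -4.7]
finger_gap: 9.8
```

```bash
python3 - <<'E'
from h import *
np.set_printoptions(precision=2,suppress=True)
s=manip.read_state(); print(s['eef_pos'],s['eef_rot'],s['wrist_force'],s['clock'])
c=cam('scene'); np.savez('scene3.npz',**{k:c[k] for k in('depth','K','R','t','D','rvec','color')})
u,v=proj(c,[650,183,160])[0].astype(int); print(u,v)
cv2.imwrite('pics/s3.png',cv2.resize(c['color'][v-45:v+45,u-55:u+55],None,fx=7,fy=6.6,interpolation=cv2.INTER_CUBIC))
E
```

```text
[560.24 186.55 223.69] [-3.14 -0.    3.1 ] [ 0.59  0.15 -4.72] 10.2
399 278
```

View pics/s3.png

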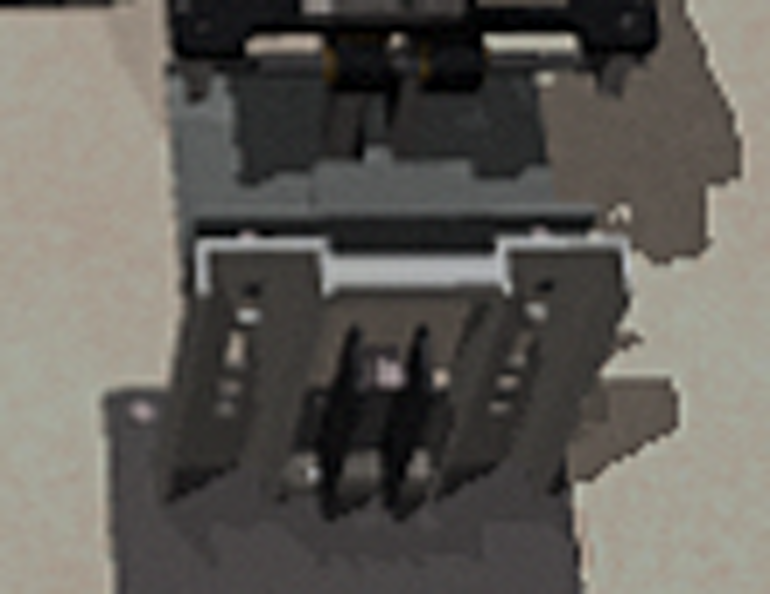

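```bash
python3 - <<'E'
from h import *
np.set_printoptions(precision=1,suppress=True)
c=dict(np.load('scene3.npz')); u,v=399,278
X=np.array([.9991,-.0419,0]);Y=np.array([.0419,.9991,0]);Z=np.array([0,0,1.])
M=np.array([647.1,182.9,0]); rib=np.array([560.2,186.5,223.7-79.4])
f=lambda p:(proj(c,p)[0]-[u-55,v-45]+.5)*[7,6.6]
for s in(1,-1):
    print('claw top end',f(rib+77*X+s*55*Y+33*Z+.7*Z),'stem root top',f(rib+65*X+s*55*Y+34*Z))
    for z in(150,165,181): print('slot back',z,f(M+4*X+s*55*Y+z*Z))
    print('upright top front corners',f(M+s*31*Y+210*Z),f(M+s*79*Y+210*Z))
    print('plate top corner',f(rib+65*X+s*75*Y+46*Z))
print(2*7/np.linalg.norm(f(M+2*Y)-f(M)) ) 
E
```

```text
claw top end [540.1 249.3] stem root top [536.7 222.3]
slot back 150 [532.1 312.7]
slot back 165 [538.7 295.7]
slot back 181 [545.8 277.2]
upright top front corners [492.6 234.2] [623.2 232.7]
plate top corner [595.3 207.3]
claw top end [247.  252.7] stem root top [244.8 225.6]
slot back 150 [242.6 316.1]
slot back 165 [246.4 299.1]
slot back 181 [250.6 280.6]
upright top front corners [323.2 236.1] [191.8 237.5]
plate top corner [194.3 211.8]
2.915411398796564
```

Seen claws and slots match their predicted pixels within 1–2 px (under 1 mm). Trying the insertion.

>>> {"api": "drive_tool", "payload": {"rows": [{"offset": [-4, 0, 0], "spin": 0, "jaw": 0}, {"offset": [-4, 0, 0], "spin": 0, "jaw": 0}, {"offset": [-2, 0, 0], "spin": 0, "jaw": 0}, {"offset": [-2, 0, 0], "spin": 0, "jaw": 0}, {"offset": [-2, 0, 0], "spin": 0, "jaw": 0}, {"offset": [0, 0, 0], "spin": 0, "jaw": 0}]}}

```text
clock: 10.85
eef_pos: [574.2, 185.9, 223.8]
eef_rot: [-3.142, 0.0, 3.1]
wrist_force: [-0.7, -0.1, -4.1]
finger_gap: 9.4
```

>>> {"api": "drive_tool", "payload": {"rows": [{"offset": [-2, 0, 0], "spin": 0, "jaw": 0}, {"offset": [-1.5, 0, 0], "spin": 0, "jaw": 0}, {"offset": [0, 0, 0], "spin": 0, "jaw": 0}]}}

```text
clock: 11.15
eef_pos: [577.7, 185.7, 223.8]
eef_rot: [3.142, 0.0, 3.1]
wrist_force: [-0.2, 0.2, -4.4]
finger_gap: 9.5
```

>>> {"api": "drive_tool", "payload": {"rows": [{"offset": [-1.5, 0, 0], "spin": 0, "jaw": 0}, {"offset": [-1.5, 0, 0], "spin": 0, "jaw": 0}, {"offset": [0, 0, 0], "spin": 0, "jaw": 0}]}}

```text
clock: 11.45
eef_pos: [580.7, 185.6, 223.9]
eef_rot: [3.142, 0.0, 3.1]
wrist_force: [0.0, 0.9, -3.5]
finger_gap: 9.8
```

>>> {"api": "drive_tool", "payload": {"rows": [{"offset": [-1, 0, 0], "spin": 0, "jaw": 0}, {"offset": [0, 0, 0], "spin": 0, "jaw": 0}]}}

```text
clock: 11.65
eef_pos: [581.6, 185.6, 223.8]
eef_rot: [-3.142, -0.0, 3.1]
wrist_force: [-0.3, -0.2, -4.0]
finger_gap: 9.9
```

>>> {"api": "drive_tool", "payload": {"rows": [{"offset": [-0.7, 0, 0], "spin": 0, "jaw": 0}, {"offset": [0, 0, 0], "spin": 0, "jaw": 0}]}}

```text
clock: 11.85
eef_pos: [581.9, 185.7, 223.7]
eef_rot: [-3.141, -0.001, 3.1]
wrist_force: [-4.4, 0.4, -2.8]
finger_gap: 9.7
```

>>> {"api": "drive_tool", "payload": {"rows": [{"offset": [0.4, 0, 1.5], "spin": 0, "jaw": 0}, {"offset": [0, 0, 2], "spin": 0, "jaw": 0}, {"offset": [0, 0, 2], "spin": 0, "jaw": 0}, {"offset": [0, 0, 0], "spin": 0, "jaw": 0}]}}

```text
clock: 12.25
eef_pos: [581.8, 185.6, 217.9]
eef_rot: [-3.141, -0.001, 3.1]
wrist_force: [-1.0, -0.4, -4.4]
finger_gap: 9.9
```

>>> {"api": "drive_tool", "payload": {"rows": [{"offset": [0, 0, 1], "spin": 0, "jaw": 0}, {"offset": [0, 0, 1], "spin": 0, "jaw": 0}, {"offset": [0, 0, 0], "spin": 0, "jaw": 0}]}}

```text
clock: 12.55
eef_pos: [581.8, 185.6, 216.2]
eef_rot: [3.142, -0.0, 3.1]
wrist_force: [-2.0, 0.5, -3.2]
finger_gap: 9.9
```

>>> {"api": "drive_tool", "payload": {"rows": [{"offset": [0, 0, 1], "spin": 0, "jaw": 0}, {"offset": [0, 0, 0], "spin": 0, "jaw": 0}]}}

```text
clock: 12.75
eef_pos: [581.8, 185.7, 215.6]
eef_rot: [3.141, 0.0, 3.1]
wrist_force: [-4.7, -0.8, -0.4]
finger_gap: 10.0
```

>>> {"api": "drive_tool", "payload": {"rows": [{"offset": [0, 0, 0.8], "spin": 0, "jaw": 0}, {"offset": [0, 0, 0.7], "spin": 0, "jaw": 0}, {"offset": [0, 0, 0], "spin": 0, "jaw": 0}]}}

```text
clock: 13.05
eef_pos: [581.8, 185.8, 214.8]
eef_rot: [3.141, 0.001, 3.1]
wrist_force: [-9.0, -0.8, 6.8]
finger_gap: 9.7
```

>>> {"api": "drive_tool", "payload": {"rows": [{"offset": [0, 0, 0], "spin": 0, "jaw": 14}, {"offset": [0, 0, 0], "spin": 0, "jaw": 22}, {"offset": [0, 0, 0], "spin": 0, "jaw": 30}, {"offset": [0, 0, 0], "spin": 0, "jaw": 34}, {"offset": [0, 0, 0], "spin": 0, "jaw": 34}]}}

```text
clock: 13.55
eef_pos: [581.9, 185.6, 213.8]
eef_rot: [3.142, 0.0, 3.1]
wrist_force: [0.8, -1.0, 0.6]
finger_gap: 34.1
```

>>> {"api": "drive_tool", "payload": {"rows": [{"offset": [0, 0, -5], "spin": 0, "jaw": 34}, {"offset": [0, 0, -15], "spin": 0, "jaw": 34}, {"offset": [0, 0, -20], "spin": 0, "jaw": 34}, {"offset": [0, 0, -25], "spin": 0, "jaw": 34}, {"offset": [0, 0, -20], "spin": 0, "jaw": 10}, {"offset": [0, 0, 0], "spin": 0, "jaw": 0}, {"offset": [0, 0, 0], "spin": 0, "jaw": 0}]}}

```text
clock: 14.25
eef_pos: [581.8, 185.6, 299.2]
eef_rot: [3.141, 0.001, 3.1]
wrist_force: [-0.4, 0.7, -0.3]
finger_gap: 13.3
```

```bash
python3 - <<'E'
from h import *
np.set_printoptions(precision=2,suppress=True)
s=manip.read_state(); print(s['eef_pos'],s['eef_rot'],s['wrist_force'],s['clock'],s['finger_gap'])
c=cam('wrist'); np.savez('wrist4.npz',**{k:c[k] for k in('depth','K','R','t','D','rvec','color')})
t=cam('scene'); u,v=proj(t,[640,183,140])[0].astype(int)
a=cv2.resize(c['color'],(400,300)); b=cv2.resize(t['color'][v-38:v+37,u-50:u+50],(400,300),interpolation=cv2.INTER_CUBIC)
cv2.imwrite('pics/w4.png',np.hstack([a,b]))
P,_=cloud(c); X=np.array([.9991,-.0419]);Y=np.array([.0419,.9991]); L=(P[:,:2]-[647,182.9])
lx,ly,z=L@X,L@Y,P[:,2]
m=(abs(ly)<28)&(lx>-23)&(lx<-2)&(z>150)&(z<195)
if m.sum()>20: print('tab n,z,slope',m.sum(),np.median(z[m]),np.polyfit(lx[m],z[m],1))
m=(abs(ly)<72)&(abs(ly)>25)&(lx>-104)&(lx<-60)&(z>90)&(z<130)
if m.sum()>20: print('tray',m.sum(),np.median(z[m]),np.polyfit(lx[m],z[m],1))
E
```

```text
[581.78 185.57 299.16] [3.14 0.   3.1 ] [-0.42  0.73 -0.31] 14.25 13.308067550001562
tab n,z,slope 1246 180.10918816143018 [  0.02 180.3 ]
tray 9475 112.17599830175824 [  0.03 114.25]
```

View pics/w4.png

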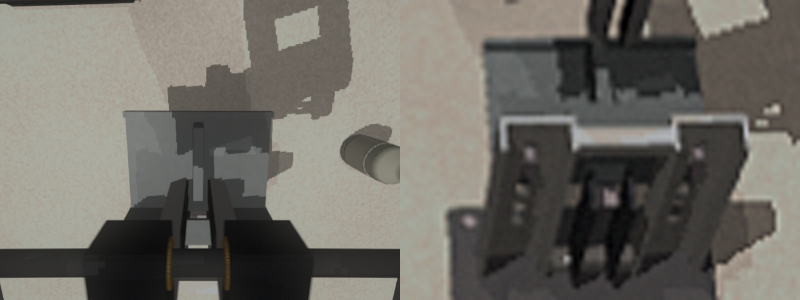

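>>> {"api": "drive_tool", "payload": {"rows": [{"offset": [-10, 0, 0], "spin": 0, "jaw": 0}, {"offset": [-15, 0, 0], "spin": 0, "jaw": 0}, {"offset": [-15, 0, 0], "spin": 0, "jaw": 0}, {"offset": [-11, 0, 0], "spin": 0, "jaw": 0}, {"offset": [0, 0, 5], "spin": 0, "jaw": 0}, {"offset": [0, 0, 7], "spin": 0, "jaw": 0}, {"offset": [0, 0, 6], "spin": 0, "jaw": 0}, {"offset": [0, 0, 0], "spin": 0, "jaw": 0}]}}

```text
clock: 15.15
eef_pos: [632.2, 183.5, 279.5]
eef_rot: [-3.141, -0.002, 3.1]
wrist_force: [0.0, -0.4, -0.4]
finger_gap: 0.2
```

>>> {"api": "drive_tool", "payload": {"rows": [{"offset": [0, 0, 1.5], "spin": 0, "jaw": 0}, {"offset": [0, 0, 1.5], "spin": 0, "jaw": 0}, {"offset": [0, 0, 0], "spin": 0, "jaw": 0}]}}

```text
clock: 15.45
eef_pos: [632.7, 183.5, 277.9]
eef_rot: [3.142, 0.0, 3.1]
wrist_force: [-0.3, 0.1, -0.2]
finger_gap: 0.6
```

>>> {"api": "drive_tool", "payload": {"rows": [{"offset": [0, 0, 1], "spin": 0, "jaw": 0}, {"offset": [0, 0, 1], "spin": 0, "jaw": 0}, {"offset": [0, 0, 0], "spin": 0, "jaw": 0}]}}

```text
clock: 15.75
eef_pos: [632.9, 183.5, 276.5]
eef_rot: [3.141, 0.001, 3.1]
wrist_force: [-0.1, -0.2, 3.7]
finger_gap: 0.4
```

>>> {"api": "drive_tool", "payload": {"rows": [{"offset": [0, 0, 1], "spin": 0, "jaw": 0}, {"offset": [0, 0, 1], "spin": 0, "jaw": 0}, {"offset": [0, 0, 0], "spin": 0, "jaw": 0}]}}

```text
clock: 16.05
eef_pos: [633.0, 183.6, 275.1]
eef_rot: [3.141, 0.002, 3.1]
wrist_force: [-0.9, 0.0, 8.1]
finger_gap: 0.5
```

>>> {"api": "drive_tool", "payload": {"rows": [{"offset": [0, 0, 1], "spin": 0, "jaw": 0}, {"offset": [0, 0, 0], "spin": 0, "jaw": 0}]}}

```text
clock: 16.25
eef_pos: [633.1, 183.6, 274.3]
eef_rot: [3.141, 0.003, 3.1]
wrist_force: [-0.8, -0.0, 7.5]
finger_gap: 0.2
```

Pressing as expected at about 8 N; continuing down.

>>> {"api": "drive_tool", "payload": {"rows": [{"offset": [0, 0, 1], "spin": 0, "jaw": 0}, {"offset": [0, 0, 1], "spin": 0, "jaw": 0}, {"offset": [0, 0, 0], "spin": 0, "jaw": 0}]}}

```text
clock: 16.55
eef_pos: [633.2, 183.6, 273.4]
eef_rot: [3.14, 0.004, 3.1]
wrist_force: [-2.8, -0.8, 15.4]
finger_gap: 0.5
```

>>> {"api": "drive_tool", "payload": {"rows": [{"offset": [0, 0, 1], "spin": 0, "jaw": 0}, {"offset": [0, 0, 1], "spin": 0, "jaw": 0}, {"offset": [0, 0, 0], "spin": 0, "jaw": 0}]}}

```text
clock: 16.85
eef_pos: [632.7, 183.4, 268.4]
eef_rot: [-3.141, -0.001, 3.1]
wrist_force: [-0.2, 0.5, 0.3]
finger_gap: 0.4
```

>>> {"api": "drive_tool", "payload": {"rows": [{"offset": [0, 0, 0.7], "spin": 0, "jaw": 0}, {"offset": [0, 0, 0.8], "spin": 0, "jaw": 0}, {"offset": [0, 0, 0], "spin": 0, "jaw": 0}]}}

```text
clock: 17.15
eef_pos: [632.8, 183.4, 267.2]
eef_rot: [-3.142, -0.0, 3.1]
wrist_force: [0.5, 0.7, 0.2]
finger_gap: 0.4
```

>>> {"api": "drive_tool", "payload": {"rows": [{"offset": [0, 0, 0.7], "spin": 0, "jaw": 0}, {"offset": [0, 0, 0], "spin": 0, "jaw": 0}]}}

```text
clock: 17.35
eef_pos: [632.8, 183.5, 267.0]
eef_rot: [3.142, 0.0, 3.1]
wrist_force: [-1.5, 0.1, 3.0]
finger_gap: 0.4
```

>>> {"api": "drive_tool", "payload": {"rows": [{"offset": [0, 0, 0.6], "spin": 0, "jaw": 0}, {"offset": [0, 0, 0], "spin": 0, "jaw": 0}]}}

```text
clock: 17.55
eef_pos: [632.8, 183.5, 266.8]
eef_rot: [3.141, 0.001, 3.1]
wrist_force: [-3.0, -0.7, 7.5]
finger_gap: 0.3
```

>>> {"api": "drive_tool", "payload": {"rows": [{"offset": [0, 0, 0.6], "spin": 0, "jaw": 0}, {"offset": [0, 0, 0], "spin": 0, "jaw": 0}]}}

```text
clock: 17.75
eef_pos: [632.8, 183.5, 266.7]
eef_rot: [3.141, 0.001, 3.1]
wrist_force: [-5.0, -1.3, 10.5]
finger_gap: 0.7
```

>>> {"api": "drive_tool", "payload": {"rows": [{"offset": [0, 0, -3], "spin": 0, "jaw": 0}, {"offset": [0, 0, -15], "spin": 0, "jaw": 0}, {"offset": [0, 0, -30], "spin": 0, "jaw": 0}, {"offset": [0, 0, -30], "spin": 0, "jaw": 0}, {"offset": [15, 0, -20], "spin": 0, "jaw": 0}, {"offset": [25, 0, 0], "spin": 0, "jaw": 0}, {"offset": [30, 0, 0], "spin": 0, "jaw": 0}, {"offset": [15, 0, 0], "spin": 0, "jaw": 0}, {"offset": [0, 0, 0], "spin": 0, "jaw": 0}, {"offset": [0, 0, 0], "spin": 0, "jaw": 0}]}}

```text
clock: 18.75
eef_pos: [548.3, 187.0, 364.2]
eef_rot: [3.141, 0.001, 3.1]
wrist_force: [0.7, -0.0, -0.2]
finger_gap: 0.5
```

```bash
python3 - <<'E'
from h import *
np.set_printoptions(precision=2,suppress=True)
s=manip.read_state(); print(s['eef_pos'],s['wrist_force'],s['clock'])
c=cam('wrist'); t=cam('scene'); u,v=proj(t,[640,183,140])[0].astype(int)
a=cv2.resize(c['color'],(400,300)); b=cv2.resize(t['color'][v-38:v+37,u-50:u+50],(400,300),interpolation=cv2.INTER_CUBIC)
cv2.imwrite('pics/w5.png',np.hstack([a,b]))
X=np.array([.9991,-.0419]);Y=np.array([.0419,.9991])
for n,k in(('wrist',c),('scene',t)):
    P,_=cloud(k); L=(P[:,:2]-[647,182.9]); lx,ly,z=L@X,L@Y,P[:,2]
    for nm,m in [('tab',(abs(ly)<28)&(lx>-23)&(lx<-2)&(z>150)&(z<195)),('tray',(abs(ly)<70)&(abs(ly)>25)&(lx>-104)&(lx<-30)&(z>90)&(z<130)),('plate top back',(abs(ly)<70)&(z>166)&(z<174)&(lx>-10)&(lx<10))]:
        if m.sum()>20: print(n,nm,m.sum(),np.median(z[m]),np.polyfit(lx[m],z[m],1),lx[m].max())
E
```

```text
[548.3  187.03 364.22] [ 0.7 -0.  -0.2] 18.75
wrist tab 49 170.1067394522252 [  0.04 170.59] -3.792714787284817
wrist tray 8679 101.43984320955383 [  0.05 104.71] -30.001257591705652
scene tab 56 167.88989695127717 [  0.25 172.74] -12.823249473719505
scene tray 456 99.5500762291241 [  0.02 100.87] -41.422222596114175
scene plate top back 30 170.03982074926242 [ -0.55 172.42] 6.803741391840722
```

View pics/w5.png

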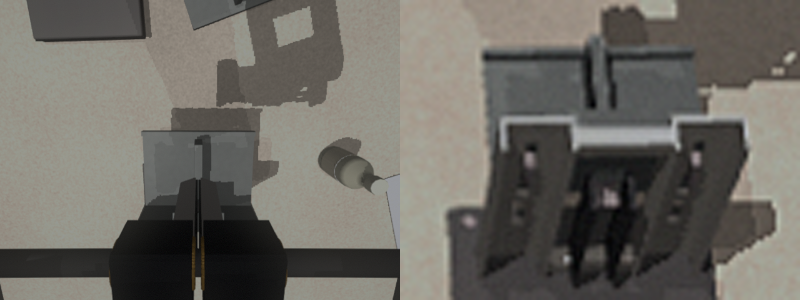

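```bash
python3 -c "
from cell import manip
print(manip.sign_off())"
```

```text
the job is handed in; nothing more can be done
None
```

The right-hand bracket shelf is in the topmost slots, pressed home and released, and the job is handed in. I did not see the spring catch itself; that it locked is inferred from the measurements below. The clock stood at about 19 s.

- **Insertion:** I gripped the shelf by its rib and the claws went into the slots on the first try, with 4–5 N of contact at the face. I lowered it onto the catch, let go, and pressed the tab with closed fingers. The press peaked at a reading of about 15 N.
- **Home:** after that peak the resistance dropped to zero, and the shelf then met a firm stop. I loaded it there with about 10 N and it moved only about 0.3 mm. The tab now measures 170 mm above the bench, which is the home height, down from 180 mm before pressing.
- **Catch:** the press tab hides it from above, and I did not try a lift test. The home height and the force drop fit it having snapped into the window.
- **Check that disagreed:** the tray's slope came out as about 3° nose-down in the wrist camera but about 1° in the scene camera. That could be play in the claws, or depth noise.

The arm ended clear of everything, with the wrist force near zero, and I kept it away from the bottle, jar and slide box.

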